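# Load the parts feeder and set its gate screw

## Task

Lift the bar of the feeder's hinged tray to tip all four tappets into the hopper; then turn the gate thumbscrew clockwise until it seats, and back it off a quarter turn. Finish with the gripper still holding the thumbscrew there, and leave the other things on the bench where they are.

Things in the scene. Friction and masses are not known exactly. Their poses are not given: they have to be found in the camera images.
- feeder: The bench parts feeder, bolted down: a grey base plate 170 x 370 x 16 mm with, along its own y axis, the tip-up tray (+y end), the steel hopper (middle) and the grey gate block with the thumbscrew (-y end). Origin on the bench at the hopper's middle; z up. The highest fixed part is 135 mm above the bench. It stands in a different place and yaw (up to about 17 degrees) each time.
- hopper_floor (a point): Middle of the hopper's inner floor, 28 mm above the bench; axes as the feeder's. Inside, the open-topped hopper is 130 mm (x) by 127 mm (y); its rim is 107 mm above this floor on three sides and 72 mm on the tray side.
- tray_hinge (a point): Middle of the tray's hinge line, 106 mm above the bench, on the hopper's rim; axes as the feeder's. The hinge runs along the feeder's x; the tray lies from here towards the feeder's +y.
- tray (a joint): Tilt of the tray about its hinge in rad: 0 = lying level (start), grows as its outer end (the bar) is lifted, stop at 1.25. Stiff hinge: it takes about 6 N at the bar to lift and the tray stays where it is left.
- tray_pan (a point): Middle of the floor of the tray: a steel pan 122 mm wide, 124 mm long, walls 35 mm high, open at the hopper end, its floor 108 mm above the bench when level. Lifted, the tappets slide off into the hopper at roughly 0.7 to 1.1 rad of tilt.
- tray_bar (a point): Middle of the tray's round dark lifting bar: 10 mm thick, along the feeder's x, 90 mm clear between its arms; when level it is 177 mm outward (feeder +y) of the hinge line, 18 mm above it (124 mm above the bench) and 53 mm from the tray's end wall. Pinched from above with the tool kept upright, it turns between the pads as it follows its arc about the hinge.
- gate_screw (a joint): How far the thumbscrew is backed off, in rad: 0 = seated against a hard stop, grows anticlockwise seen from above. Starts 0.4 to 1.2 rad off its seat, stop at 2.6. Turning takes about 0.12 N m and it stays where it is left; at the seat the torque rises sharply (1 N m or less is plenty).
- screw_wing: Wing of the thumbscrew: an upright steel plate 38 mm long (its x), 10 mm thick (its y: grip across this), 28 mm tall. Origin in its middle on the turning axis, 122 mm above the bench, 136 mm along -y from the feeder's origin. Its x is parallel to the feeder's x when seated. A 32 mm collar below it tops out at 108 mm; the hopper wall (135 mm high) is 65 mm from the axis.
- tappet0_center (a point): Centre of one of the four alike tappets in the tray: plain dark steel cylinders 28 mm across, 24 mm tall, about 60 g, standing loose in the tray at the start.
- tappet1_center (a point): Centre of one of the four alike tappets in the tray: plain dark steel cylinders 28 mm across, 24 mm tall, about 60 g, standing loose in the tray at the start.
- tappet2_center (a point): Centre of one of the four alike tappets in the tray: plain dark steel cylinders 28 mm across, 24 mm tall, about 60 g, standing loose in the tray at the start.
- tappet3_center (a point): Centre of one of the four alike tappets in the tray: plain dark steel cylinders 28 mm across, 24 mm tall, about 60 g, standing loose in the tray at the start.
- wrench: Bystander, to be left alone: open steel wrench, 150 mm long, lying on the bench on the robot's side of the feeder. Origin at its underside, or middle of length for tools.
- screwdriver: Bystander, to be left alone: screwdriver with a black handle lying beyond the feeder. Origin at its underside, or middle of length for tools.
- bearing: Bystander, to be left alone: steel bearing ring, 52 mm across, 15 mm tall, beyond the feeder. Origin at its underside, or middle of length for tools.
- tin: Bystander, to be left alone: grey tin, 70 mm across, 100 mm tall. Origin at its underside, or middle of length for tools.
- bottle: Bystander, to be left alone: white bottle, 60 mm across, 180 mm tall. Origin at its underside, or middle of length for tools.
- tub: Bystander, to be left alone: open white tub, 100 mm across, 85 mm tall. Origin at its underside, or middle of length for tools.
Not all that is in view belongs to the job. What is shaped like the part that bears tappet0_center but pink is not meant. What is shaped like the part that bears tappet3_center but red is not meant.

How it is judged:
By the outcome, as a careful person would: the job done as asked, in the order asked, and still so for the second after the job is handed in, while the arm keeps its last pose, push and grip.
It also fails if it takes over 58 s, if anything falls off the work surface, if the arm or the gripper's body presses on something with over 40 N, if the wrist force passes 120 N, or if a joint passes its speed limit or range.

## Robot

A 6-joint arm with a two-finger parallel gripper is mounted at the origin on the work surface. World frame = base frame: x ahead of the robot, y to its left, z up, the work surface at z = 0. Lengths are in mm, angles in rad, forces in N, time in s.
With the tool pointing down it reaches from about 275 to 1000 mm from the base axis. Payload 8.4 kg.
Tool frame: the origin (TCP) lies between the finger pads; the fingertips stand r.finger_overhang ahead of it and the grasp point (between the pads) is the TCP (r.finger_overhang is the distance from the TCP to the fingertips, in mm); z points along the fingers, y is the line along which they close (so a half turn about z gives the same grasp; the last joint's range is limited). The gripper opens to 85 mm and grips with 20 to 120 N. Pads are 22 mm wide; open, the fingers measure 114 mm over their backs; the gripper's body (76 mm by 85 mm) begins 54 mm behind the grasp point. The pads swing forward as they close: fully open they stand 13 mm farther back than shut.
Start: joints at [1.325, 0.353, 1.633, -0, 1.155, -0.002], TCP at [150.868, 606.52, 250.281] pointing down, gripper open.
Joint ranges: [-2.63, 2.63], [-0.92, 2.1], [0.06, 2.66], [-1.3, 4.44], [0, 2.69], [-3.02, 3.02]. Speed limits (rad/s): [2.22, 2.22, 2.79, 3.14, 3.14, 3.14].

## Interface

Orientations are given as [roll, pitch, yaw] about the fixed x, y, z axes, in that order (R = Rz(yaw) Ry(pitch) Rx(roll)).
In Python, from rig import r, cams, sign_off gives the robot as it stands.
- The arm moves only by the shell command python3 -m crank 'ROWS' [FORCE]. ROWS is JSON, a list of rows, each a list of 7 numbers: the shift along the tool's x, y, z in m, then the turn, a rotation vector about the tool's x, y, z in rad, then the closure, from 0 (fully open) to 1 (shut). In form: [[dx, dy, dz, ax, ay, az, gripper], ...]. A call has 1 to 5 rows; each row is the pose to reach, as a shift and turn from the pose commanded when the call began, along the tool's axes at that moment; what a row does not reach only later rows make up. A row lasts 1/10 s, in which the tool goes at most 50 mm and 8.59 degrees, less where a joint would pass 70% of its speed; a pose out of reach is approached as far as the arm can. A call with a gripper value outside its range is refused whole. The fingers move at their own pace and stop on an object; FORCE is the grip in N (left out, the last holds). Time passes only in rows, so rows that repeat a pose let the fingers close. It gives the time, the measured TCP pose, the force, the opening and the grip force at its end, in the units of the state.
- r.sense(): the state, without advancing time (a new reading comes with each control period).
- cams.grab_frame(name): name is "side" or "top" or "wrist"; returns a dict with "image" (384x512x3 uint8, red, green, blue), "fx", "fy", "cx", "cy" (pixels), "position" and "orientation" of the camera in the world. Camera axes: x right, y down, z forward; pixel columns grow to the right and rows downward; lengths in mm; the calibration is good to about 2 mm. A picture is of the moment at which its call begins. There is no depth.
- sign_off(): hands the job in; it is judged then, once.
The state is a dict: "clock": time; "qpos": joint angles; "qvel": joint speeds; "joint_efforts": joint torques, N m; "eef_pos": TCP position; "tcp_rot": TCP orientation; "contact_force": force on the tool from outside, world axes, zero at the start; "wrist_torque": the same for the moment, N m; "opening": opening from 0.0 (shut) to 1.0 (fully open); "grasp_force": force on a finger pad.
Only numpy, scipy, OpenCV 4.12 (cv2) and the standard library are available. Lean on these libraries where they do the work, as an engineer would, in place of code of your own. Each camera call takes 0.05 s, during which the arm holds its last target. There are 200 camera calls.

## Working session

There is one attempt and no reset: what is moved stays moved. The work goes in short steps, Python scripts to look and compute and a shell command to move; the robot and the scene stay as the last step left them, time stands still between calls to the robot, and variables do not carry over. Pictures are saved under pics/ and viewed, at most 10 in all, crops included, and the job is handed in when it is done.

```bash
mkdir -p pics; ls; python3 - <<'E'
from rig import r,cams
import cv2,json
print(r.sense(), r.finger_overhang)
for n in ["top","side"]:
    f=cams.grab_frame(n); cv2.imwrite(f"pics/{n}0.png",f["image"][:,:,::-1])
    print(n,{k:v for k,v in f.items() if k!="image"})
E
```

```text
pics
{'clock': 0.0, 'qpos': array([ 1.32458556e+00,  3.53692443e-01,  1.63415451e+00,  1.35282605e-05,
        1.15522514e+00, -2.42738455e-03]), 'qvel': array([-0.00151783, -0.00296477, -0.00018236, -0.00027595,  0.00168497,
       -0.00040391]), 'joint_efforts': array([-6.19599123e-04, -6.05277872e+01, -3.42035437e+01,  1.75778939e-05,
        9.92881571e-03,  1.71470475e-05]), 'eef_pos': array([150.75767545, 606.05922351, 249.52529286]), 'tcp_rot': array([-3.14011324e+00, -1.59598613e-05,  2.89780379e+00]), 'contact_force': array([ 0.11048459, -0.06484414,  0.62927056]), 'wrist_torque': array([ 0.01204276,  0.00235609, -0.04498617]), 'grasp_force': 0.0, 'opening': 1.0026135170413637} 19.0
top {'fx': 371.66078916617784, 'fy': 371.66078916617784, 'cx': 258.80994938765554, 'cy': 194.53775602613896, 'position': array([ 428.41115467,   20.2933607 , 1118.53696297]), 'orientation': array([-3.05717670e+00, -1.39138848e-03, -1.59394677e+00])}
side {'fx': 444.89253591743136, 'fy': 444.89253591743136, 'cx': 259.21952212422445, 'cy': 196.18119899581015, 'position': array([158.6601399 , 793.75162666, 960.11802629]), 'orientation': array([-2.34156753,  0.0042047 , -2.71900652])}
```

View pics/top0.png

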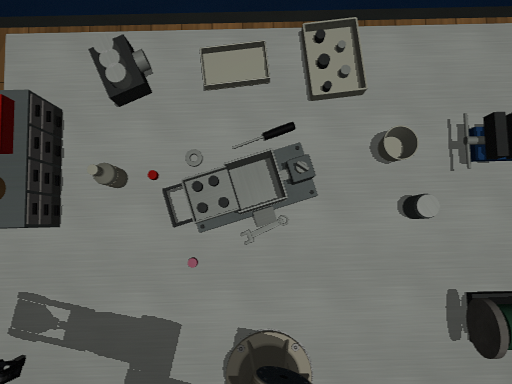

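View pics/side0.png

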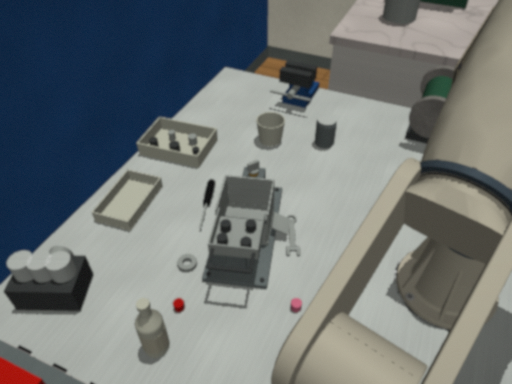

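The top view shows the feeder at the image centre: bar at the left end (~(168,205)), four dark tappets in the tray at (197,186), (213,181), (202,207), (224,202), and the thumbscrew at ~(300,168). The red disc at (153,175) and the pink one at (193,262) lie on the bench and are decoys. The dark cylinders inside the tray fit the description; I'll confirm them in one enlarged crop.

```bash
cat > h.py <<'E'
import numpy as np, cv2
from scipy.spatial.transform import Rotation as R
from rig import r,cams
def ray(f,u,v,z):
    d=R.from_euler('xyz',f["orientation"]).apply([(u-f["cx"])/f["fx"],(v-f["cy"])/f["fy"],1])
    p=np.array(f["position"]); return p+d*(z-p[2])/d[2]
def proj(f,P):
    q=R.from_euler('xyz',f["orientation"]).inv().apply(np.array(P)-f["position"])
    return np.array([f["fx"]*q[0]/q[2]+f["cx"],f["fy"]*q[1]/q[2]+f["cy"]])
def tool():
    s=r.sense(); return np.array(s["eef_pos"]),R.from_euler('xyz',s["tcp_rot"]),s
def delta(P,yaw):
    "shift (m, tool axes) and rotvec to reach P mm, tool down with given yaw of tool x"
    p,Q,s=tool(); T=R.from_euler('xyz',[np.pi,0,yaw])
    return np.round(Q.inv().apply(np.array(P)-p)/1000,4),np.round((Q.inv()*T).as_rotvec(),3)
E
python3 - <<'E'
from h import *
im=cv2.imread("pics/top0.png")[140:240,150:330]
cv2.imwrite("pics/crop0.png",cv2.resize(im,None,fx=4.4,fy=4.4,interpolation=cv2.INTER_CUBIC))
E
```

```text
(no output)
```

View pics/crop0.png

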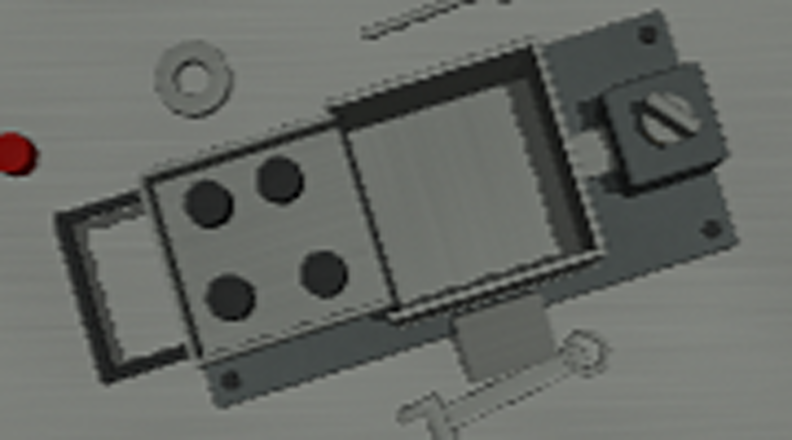

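The crop confirms the four dark cylinders standing in the tray (crop (208,204), (280,180), (230,297), (324,273)). The bar runs from (68,215) to (106,378), and the screw's collar with its dark wing strip is at (669,119).

```bash
python3 - <<'E'
from h import *
f=cams.grab_frame("top")
c=lambda x,y,z: ray(f,150+(x+.5)/4.4-.5,140+(y+.5)/4.4-.5,z)
a,b=c(68,215,124),c(106,378,124); bar=(a+b)/2; s=c(669,118,122)
print("bar",a,b,bar,np.linalg.norm(a-b)); print("screw",s,"sep",np.linalg.norm(bar-s))
ey=(bar-s)[:2]; yaw=np.arctan2(-ey[0],ey[1]); d=(a-b)[:2]
print("yaw",yaw,"from bar",np.arctan2(d[1],d[0]))
u=ey/np.linalg.norm(ey); print("origin",s[:2]+136*u)
# wing strip ends
w1,w2=c(648,97,136),c(695,137,136); print(w1,w2,np.arctan2(*(w1-w2)[1::-1]))
for yw in (yaw,yaw+np.pi/2, yaw+np.pi): print(yw,delta([bar[0],bar[1],200],yw))
E
```

```text
bar [534.66117252 268.51853396 124.        ] [434.86281862 245.69768836 124.        ] [484.76199557 257.10811116 124.        ] 102.37432507404354
screw [ 586.38857735 -100.8465051   122.        ] sep 372.10679841771383
yaw 0.276629941907365 from bar 0.22480442491295272
origin [549.24490026  29.98295355]
[597.34331396 -86.80971858 136.        ] [ 572.17678729 -114.52621942  136.        ] 0.8335799854645181
0.276629941907365 (array([-0.4084, -0.2581,  0.05  ]), array([-0.000e+00,  1.000e-03,  2.621e+00]))
1.8474262687022616 (array([-0.4084, -0.2581,  0.05  ]), array([-1.00e-03,  1.00e-03,  1.05e+00]))
3.4182225954971583 (array([-0.4084, -0.2581,  0.05  ]), array([-0.001, -0.   , -0.52 ]))
```

```bash
python3 -m crank '[[-0.2,-0.128,0,0,0,-0.15,0.5],[-0.2,-0.128,0,0,0,-0.3,0.5],[-0.2,-0.128,0,0,0,-0.45,0.5],[-0.2,-0.128,0,0,0,-0.52,0.5],[-0.2,-0.128,0,0,0,-0.52,0.5]]' 40
python3 -c "
from h import *
print(delta([484.8,257.1,230],3.418))"
```

```text
clock: 0.65
eef_pos: [315.2, 432.0, 250.2]
tcp_rot: [-3.141, -0.0, -2.863]
contact_force: [0.1, -0.2, -0.4]
opening: 0.496
grasp_force: 0.0
(array([-0.1149, -0.2148,  0.0202]), array([-0.   , -0.   ,  0.003]))
```

```bash
python3 -m crank '[[-0.115,-0.215,0.02,0,0,0,0.5],[-0.115,-0.215,0.02,0,0,0,0.5],[-0.115,-0.215,0.02,0,0,0,0.5],[-0.115,-0.215,0.02,0,0,0,0.5],[-0.115,-0.215,0.02,0,0,0,0.5]]'
python3 -m crank '[[0,0,0,0,0,0,0.5],[0,0,0,0,0,0,0.5]]'
python3 - <<'E'
from h import *
f=cams.grab_frame("wrist"); cv2.imwrite("pics/w1.png",f["image"][:,:,::-1])
p,Q,s=tool(); print(p,s["tcp_rot"],s["qpos"],f["position"],f["orientation"])
print("bar",proj(f,[484.8,257.1,124]),"tcp",proj(f,p))
E
```

```text
clock: 1.15
eef_pos: [484.6, 256.5, 230.1]
tcp_rot: [-3.141, 0.0, -2.866]
contact_force: [-0.2, 0.7, -0.0]
opening: 0.499
grasp_force: 0.0
clock: 1.35
eef_pos: [483.6, 257.6, 229.9]
tcp_rot: [3.142, -0.001, -2.868]
contact_force: [0.0, 0.1, -0.5]
opening: 0.501
grasp_force: 0.0
[483.03284105 258.433411   230.03470924] [ 3.14138680e+00 -8.34833213e-04 -2.86642895e+00] [ 4.88310103e-01  2.55340827e-01  1.81947224e+00  4.31254671e-04
  1.06755202e+00 -1.35785797e+00] [410.07348724 236.33907643 351.87783939] [2.83349299e+00 3.26868828e-04 1.84481585e+00]
bar [257.85948148 197.28545834] tcp [261.82592057 275.92026938]
```

View pics/w1.png

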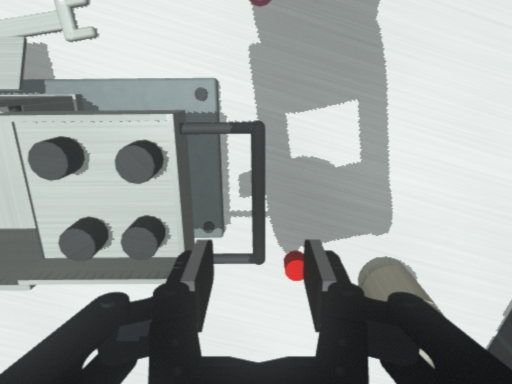

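The wrist view shows the bar as a vertical dark line at column ~259, rows 125–260. That agrees with the prediction (258,197), so both yaw and position hold.

```bash
python3 - <<'E'
from h import *
f=cams.grab_frame("wrist")
a=ray(f,260,127,124);b=ray(f,259,260,124);m=(a+b)/2;print(a,b,m,np.linalg.norm(a-b),np.arctan2(*(b-a)[1::-1]))
print(delta([m[0],m[1],124],3.418), tool()[0])
E
```

```text
[435.44502257 245.65532294 124.        ] [533.1195379  272.65729669 124.        ] [484.28228023 259.15630981 124.        ] 101.33813463460304 0.26971237517239394
(array([-0.0016, -0.0003,  0.1062]), array([ 0.   , -0.001,  0.   ])) [482.71923867 258.99809222 230.17289503]
```

```bash
python3 -m crank '[[-0.001,0,0.04,0,0,0,0.5],[-0.001,0,0.08,0,0,0,0.5],[-0.001,0,0.105,0,0,0,0.5],[-0.001,0,0.105,0,0,0,0.5],[-0.001,0,0.105,0,0,0,0.9]]' 40
python3 -m crank '[[0,0,0,0,0,0,0.95],[0,0,0,0,0,0,0.95],[0,0,0,0,0,0,0.95],[0,0,0,0,0,0,0.95],[0,0,0,0,0,0,0.95]]' 40
```

```text
clock: 1.95
eef_pos: [483.8, 259.8, 125.8]
tcp_rot: [3.142, -0.0, -2.864]
contact_force: [0.0, -0.0, 0.0]
opening: 0.342
grasp_force: 0.0
clock: 2.45
eef_pos: [485.5, 258.3, 127.1]
tcp_rot: [-3.14, 0.003, -2.865]
contact_force: [1.5, -6.8, 1.7]
opening: 0.101
grasp_force: 39.0
```

```bash
python3 -m crank '[[0,-0.0027,-0.0176,0,0,0,0.95],[0,-0.0071,-0.0348,0,0,0,0.95],[0,-0.0132,-0.0515,0,0,0,0.95],[0,-0.021,-0.0675,0,0,0,0.95],[0,-0.0303,-0.0827,0,0,0,0.95]]' 40
```

```text
clock: 2.95
eef_pos: [493.4, 230.3, 210.1]
tcp_rot: [3.14, 0.004, -2.865]
contact_force: [3.8, 2.9, -6.8]
opening: 0.096
grasp_force: 38.8
```

```bash
python3 -m crank '[[0,-0.0053,-0.0072,0,0,0,0.95],[0,-0.0108,-0.0141,0,0,0,0.95],[0,-0.0168,-0.0207,0,0,0,0.95],[0,-0.0229,-0.0271,0,0,0,0.95],[0,-0.0229,-0.0271,0,0,0,0.95]]' 40
python3 - <<'E'
from h import *
f=cams.grab_frame("side"); im=f["image"][120:340,150:350,::-1]; cv2.imwrite("pics/s1.png",cv2.resize(im,None,fx=2.5,fy=2.5))
E
```

```text
clock: 3.45
eef_pos: [499.7, 209.1, 237.7]
tcp_rot: [3.139, 0.004, -2.866]
contact_force: [-3.5, 6.9, 9.2]
opening: 0.102
grasp_force: 40.0
```

View pics/s1.png

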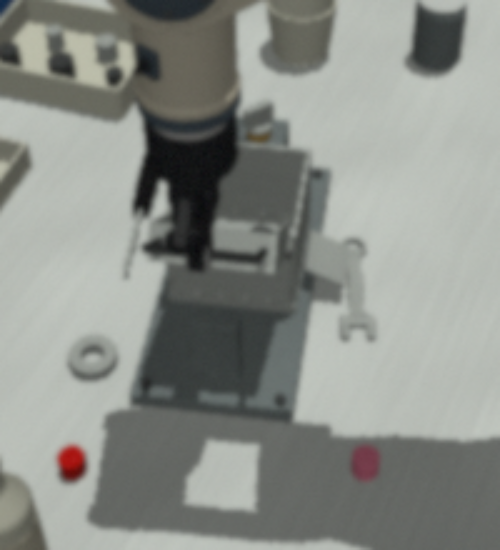

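The side crop shows the tray raised to ~0.7 rad with the bar held at crop (200,255), and the bench things undisturbed. I'll continue the arc.

```bash
python3 -m crank '[[0,-0.0066,-0.006,0,0,0,0.95],[0,-0.0134,-0.0117,0,0,0,0.95],[0,-0.0205,-0.0171,0,0,0,0.95],[0,-0.0279,-0.022,0,0,0,0.95],[0,-0.0355,-0.0266,0,0,0,0.95]]' 40
python3 -m crank '[[0,-0.0078,-0.0042,0,0,0,0.95],[0,-0.0158,-0.008,0,0,0,0.95],[0,-0.0241,-0.0115,0,0,0,0.95],[0,-0.0324,-0.0145,0,0,0,0.95],[0,-0.0375,-0.0161,0,0,0,0.95]]' 40
python3 -m crank '[[0,0,0,0,0,0,0.95],[0,0,0,0,0,0,0.95],[0,0,0,0,0,0,0.95],[0,0,0,0,0,0,0.95],[0,0,0,0,0,0,0.95]]' 40
python3 - <<'E'
from h import *
f=cams.grab_frame("top"); a=f["image"][130:250,150:330,::-1]
cv2.imwrite("pics/t2.png",cv2.resize(a,None,fx=4.4,fy=4.4))
E
```

```text
clock: 4.0
eef_pos: [509.1, 176.6, 265.0]
tcp_rot: [3.136, 0.005, -2.866]
contact_force: [-2.4, 6.9, 3.9]
opening: 0.1
grasp_force: 39.6
clock: 4.5
eef_pos: [520.0, 139.2, 281.3]
tcp_rot: [3.138, 0.006, -2.866]
contact_force: [-3.3, 9.4, 15.0]
opening: 0.096
grasp_force: 42.0
clock: 5.0
eef_pos: [520.1, 138.7, 281.5]
tcp_rot: [3.14, 0.006, -2.865]
contact_force: [-2.9, 3.6, 17.4]
opening: 0.098
grasp_force: 42.2
```

View pics/t2.png

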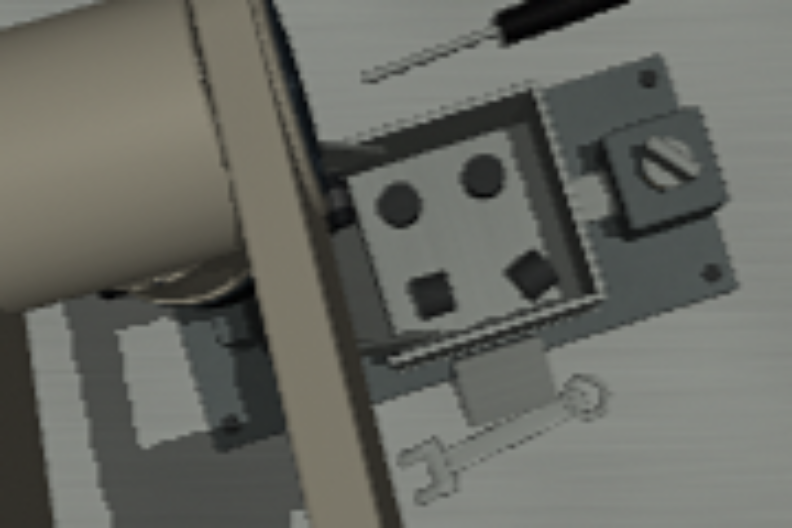

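All four tappets lie in the hopper, at crop (400,204), (484,175), (433,295) and (531,274). Next I release the bar and rise straight up.

```bash
python3 -m crank '[[0,0,0,0,0,0,0.6],[0,0,0,0,0,0,0.6],[0,0,0,0,0,0,0.6],[0,0,-0.03,0,0,0,0.6],[0,0,-0.07,0,0,0,0.6]]' 40
python3 - <<'E'
from h import *
f=cams.grab_frame("top")
c=lambda x,y,z: ray(f,150+(x+.5)/4.4-.5,130+(y+.5)/4.4-.5,z)
print(c(669,163,122), tool()[0], tool()[2]["contact_force"])
print(delta([586.4,-100.8,330],0.83))
print(delta([586.4,-100.8,330],3.4))
E
```

```text
clock: 5.55
eef_pos: [517.4, 137.0, 346.5]
tcp_rot: [-3.142, -0.005, -2.865]
contact_force: [1.3, -0.0, -0.4]
opening: 0.402
grasp_force: 0.0
[ 585.76713141 -100.82606923  122.        ] [520.42983587 137.762806   354.73096731] [1.69701352 0.42834363 6.84576473]
(array([ 0.0017, -0.2475,  0.0248]), array([0.008, 0.003, 2.588]))
(array([ 0.0017, -0.2475,  0.0248]), array([-0.   ,  0.006,  0.018]))
```

```bash
python3 -m crank '[[0.001,-0.05,0,0,0,0.14,0.6],[0.001,-0.1,0,0,0,0.28,0.6],[0.001,-0.15,0,0,0,0.42,0.6],[0.001,-0.2,0,0,0,0.56,0.6],[0.001,-0.2475,0,0,0,0.7,0.6]]'
python3 -m crank '[[0,0,0,0,0,0.14,0.6],[0,0,0,0,0,0.28,0.6],[0,0,0,0,0,0.42,0.6],[0,0,0,0,0,0.56,0.6],[0,0,0,0,0,0.7,0.6]]'
python3 -m crank '[[0,0,0.02,0,0,0.14,0.6],[0,0,0.04,0,0,0.28,0.6],[0,0,0.06,0,0,0.42,0.6],[0,0,0.08,0,0,0.56,0.6],[0,0,0.1,0,0,0.7,0.6]]'
python3 -m crank '[[0,0,0.02,0,0,0.14,0.6],[0,0,0.02,0,0,0.28,0.6],[0,0,0.02,0,0,0.42,0.6],[0,0,0.02,0,0,0.49,0.6],[0,0,0.02,0,0,0.49,0.6]]'
python3 - <<'E'
from h import *
f=cams.grab_frame("wrist"); cv2.imwrite("pics/w2.png",f["image"][:,:,::-1])
p,Q,s=tool(); print(p,s["tcp_rot"],s["qpos"])
print(proj(f,[586,-100.8,122]),"tcp",proj(f,p))
print(delta([586,-100.8,131],0.83))
E
```

```text
clock: 6.1
eef_pos: [585.4, -103.2, 347.6]
tcp_rot: [-3.141, 0.0, 2.712]
contact_force: [1.5, 0.5, -0.3]
opening: 0.403
grasp_force: 0.0
clock: 6.6
eef_pos: [585.1, -101.2, 347.4]
tcp_rot: [-3.141, -0.0, 2.012]
contact_force: [-0.1, -0.4, 0.5]
opening: 0.401
grasp_force: 0.0
clock: 7.1
eef_pos: [585.0, -101.1, 246.7]
tcp_rot: [-3.141, 0.0, 1.312]
contact_force: [0.1, 0.2, -0.5]
opening: 0.398
grasp_force: 0.0
clock: 7.6
eef_pos: [585.1, -101.1, 227.4]
tcp_rot: [-3.141, 0.0, 0.827]
contact_force: [0.3, -0.5, 0.2]
opening: 0.402
grasp_force: 0.0
[ 585.10871847 -101.03323023  227.53118801] [-3.14131411e+00  2.65666218e-04  8.29488751e-01] [-1.73473981e-01  3.27613831e-01  1.72441428e+00 -8.36588241e-05
  1.08994225e+00  5.67872341e-01]
[257.10548246 197.32105309] tcp [255.29396552 280.1302221 ]
(array([0.0008, 0.0005, 0.0965]), array([-0.   ,  0.   , -0.001]))
```

View pics/w2.png

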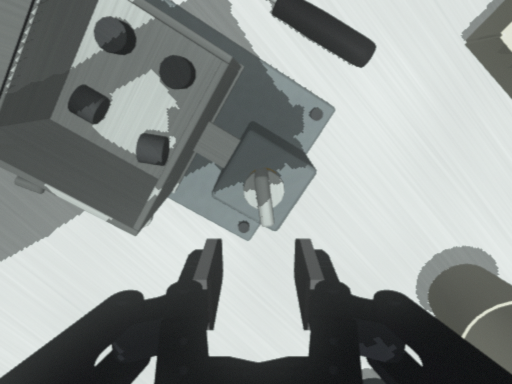

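```bash
python3 -c "
import cv2
cv2.imwrite('pics/w2c.png',cv2.resize(cv2.imread('pics/w2.png')[145:245,205:325],None,fx=6,fy=6,interpolation=cv2.INTER_CUBIC))"
```

```text
(no output)
```

View pics/w2c.png

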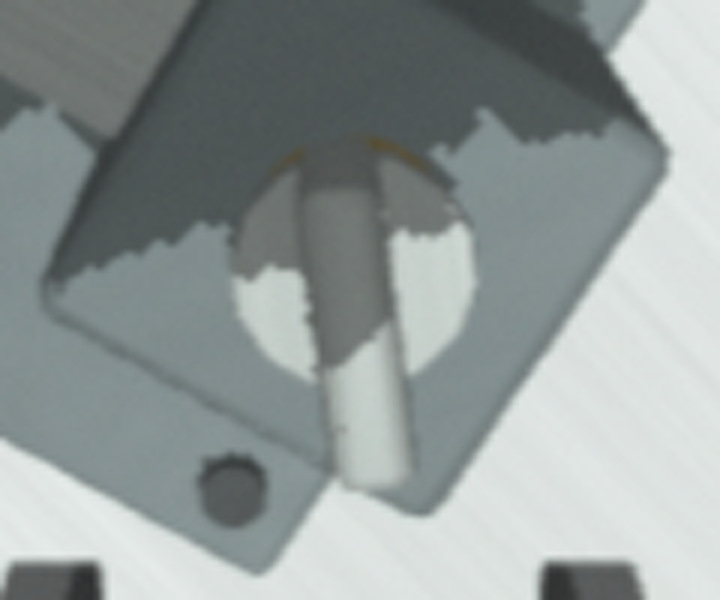

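The crop shows the wing top running from crop (340,188) to (373,487), on a collar centred at (355,260). It is about 0.1 rad off the tool's x.

```bash
python3 - <<'E'
from h import *
f=cams.grab_frame("wrist")
c=lambda x,y,z: ray(f,205+(x+.5)/6-.5,145+(y+.5)/6-.5,z)
a,b=c(340,188,136),c(373,487,136);m=(a+b)/2
print(a,b,m,np.linalg.norm(a-b),"collar",c(355,260,108))
yw=np.arctan2(*(a-b)[1::-1]);print(yw,yw-np.pi)
yw=yw if abs(yw)<1.6 else yw%np.pi
P=(m+c(355,260,108))/2
print("yaw",yw,P,delta([P[0],P[1],130],yw))
E
```

```text
[601.43755119 -88.11689801 136.        ] [ 580.09451046 -117.27829641  136.        ] [ 590.76603082 -102.69759721  136.        ] 36.13741197635066 collar [ 591.59355947 -102.15706663  108.        ]
0.9389843806288093 -2.2026082729609837
yaw 0.9389843806288093 [ 591.17979515 -102.42733192  122.        ] (array([0.0031, 0.0054, 0.0976]), array([-0.   ,  0.   , -0.109]))
```

```bash
python3 -m crank '[[0.003,0.0054,0.03,0,0,-0.109,0.6],[0.003,0.0054,0.06,0,0,-0.109,0.6],[0.003,0.0054,0.085,0,0,-0.109,0.6],[0.003,0.0054,0.097,0,0,-0.109,0.6],[0.003,0.0054,0.097,0,0,-0.109,0.6]]' 60
python3 -m crank '[[0,0,0,0,0,0,0.95],[0,0,0,0,0,0,0.95],[0,0,0,0,0,0,0.95],[0,0,0,0,0,0,0.95],[0,0,0,0,0,0,0.95]]' 60
python3 -c "
from h import *
s=tool()[2];print(s['wrist_torque'],s['tcp_rot'],s['eef_pos'],s['contact_force'],s['opening'],s['qpos'][5])"
```

```text
clock: 8.2
eef_pos: [590.2, -102.3, 129.3]
tcp_rot: [-3.139, 0.001, 0.938]
contact_force: [0.5, 0.2, 0.1]
opening: 0.404
grasp_force: 0.0
clock: 8.7
eef_pos: [590.2, -101.2, 132.1]
tcp_rot: [-3.139, -0.001, 0.937]
contact_force: [-5.8, 7.7, 3.8]
opening: 0.103
grasp_force: 59.3
[ 1.16425277  1.04488566 -0.11271075] [-3.13908136e+00 -6.18150845e-04  9.36557187e-01] [ 590.24669057 -101.17423666  132.10374114] [-5.75265979  7.70384345  3.75852527] 0.10288255116298854 0.4597690411375984
```

```bash
python3 -m crank '[[0,-0.0015,0,0,0,0.08,0.95],[0,-0.0015,0,0,0,0.16,0.95],[0,-0.0015,0,0,0,0.24,0.95],[0,-0.0015,0,0,0,0.32,0.95],[0,-0.0015,0,0,0,0.4,0.95]]' 60
cat > st.py <<'E'
from h import *
s=tool()[2];print('tq',s['wrist_torque'].round(2),'yaw',s['tcp_rot'][2].round(4),s['eef_pos'].round(1),s['contact_force'].round(1),s['opening'].round(3))
E
python3 st.py
python3 -m crank '[[0,0,0,0,0,0.05,0.95],[0,0,0,0,0,0.1,0.95],[0,0,0,0,0,0.15,0.95],[0,0,0,0,0,0.15,0.95]]' 60
python3 st.py
```

```text
clock: 9.2
eef_pos: [590.9, -101.9, 132.2]
tcp_rot: [3.14, -0.002, 0.534]
contact_force: [1.5, -2.6, -2.9]
opening: 0.103
grasp_force: 58.6
clock: 9.6
eef_pos: [591.1, -102.3, 132.2]
tcp_rot: [3.139, -0.002, 0.386]
contact_force: [1.2, -4.5, -2.2]
opening: 0.103
grasp_force: 59.0Traceback (most recent call last):
  File "st.py", line 2, in <module>
    s=tool()[2];print('tq',s['wrist_torque'].round(2),'yaw',s['tcp_rot'][2].round(4),s['eef_pos'].round(1),s['contact_force'].round(1),s['opening'].round(3))
                                                                                                                                       ^^^^^^^^^^^^^^^^^^
AttributeError: 'float' object has no attribute 'round'
Traceback (most recent call last):
  File "st.py", line 2, in <module>
    s=tool()[2];print('tq',s['wrist_torque'].round(2),'yaw',s['tcp_rot'][2].round(4),s['eef_pos'].round(1),s['contact_force'].round(1),s['opening'].round(3))
                                                                                                                                       ^^^^^^^^^^^^^^^^^^
AttributeError: 'float' object has no attribute 'round'
```

```bash
sed -i "s/s\['opening'\].round(3)/s['opening']/" st.py
python3 st.py
python3 -m crank '[[0,0,0,0,0,0.03,0.95],[0,0,0,0,0,0.03,0.95]]' 60|grep rot
python3 st.py
python3 -m crank '[[0,0,0,0,0,0.03,0.95],[0,0,0,0,0,0.03,0.95]]' 60|grep rot
python3 st.py
python3 -m crank '[[0,0,0,0,0,0.03,0.95],[0,0,0,0,0,0.03,0.95]]' 60|grep rot
python3 st.py
```

```text
tq [-0.77 -0.21 -0.05] yaw 0.3865 [ 591.1 -102.3  132.2] [ 1.2 -4.5 -2.2] 0.10287890752776009
tcp_rot: [3.139, -0.002, 0.358]
tq [-0.77 -0.22 -0.02] yaw 0.3579 [ 591.2 -102.4  132.1] [ 2.2 -5.4 -1.2] 0.10325482880323057
tcp_rot: [3.139, -0.002, 0.328]
tq [-0.8  -0.31 -0.03] yaw 0.328 [ 591.2 -102.5  132.1] [ 2.9 -5.  -1.4] 0.10734600614234366
tcp_rot: [3.139, -0.002, 0.298]
tq [-0.94 -0.27 -0.08] yaw 0.298 [ 591.2 -102.5  132.1] [ 1.8 -5.9 -1.1] 0.1053060512695735
```

```bash

for i in 1; do python3 -m crank '[[0,0.0007,0,0,0,0.02,0.95],[0,0.0007,0,0,0,0.02,0.95]]' 60|grep rot; done
python3 st.py
python3 -m crank '[[0,0,0,0,0,0.02,0.95],[0,0,0,0,0,0.02,0.95]]' 60|grep rot
python3 st.py
python3 -m crank '[[0,0,0,0,0,0.02,0.95],[0,0,0,0,0,0.02,0.95]]' 60|grep rot
python3 st.py
```

```text
tcp_rot: [3.14, -0.002, 0.277]
tq [-0.55 -0.1   0.14] yaw 0.2773 [ 591.3 -102.6  132.1] [ 0.7 -3.8  4.8] 0.10515779345681403
tcp_rot: [3.14, -0.002, 0.258]
tq [-0.51 -0.06  0.84] yaw 0.2581 [ 591.3 -102.6  132.1] [ 0.7 -4.1  6.5] 0.10430992901548534
tcp_rot: [3.14, -0.002, 0.239]
tq [-0.54 -0.03  1.22] yaw 0.2388 [ 591.2 -102.6  132.1] [ 0.8 -3.4  7. ] 0.10813091090786335
```

The seat shows clearly: torque starts rising at yaw ≈ 0.28 and passes 1 N m by 0.24, which matches the feeder's yaw. Now I back off to yaw ≈ 1.855.

```bash

python3 -m crank '[[0,0,0,0,0,-0.1,0.95],[0,0,0,0,0,-0.2,0.95],[0,0,0,0,0,-0.3,0.95],[0,0,0,0,0,-0.4,0.95],[0,0,0,0,0,-0.5,0.95]]' 60|grep rot; python3 st.py
python3 -m crank '[[0,0,0,0,0,-0.1,0.95],[0,0,0,0,0,-0.2,0.95],[0,0,0,0,0,-0.3,0.95],[0,0,0,0,0,-0.4,0.95],[0,0,0,0,0,-0.5,0.95]]' 60|grep rot; python3 st.py
python3 -m crank '[[0,0,0,0,0,-0.1,0.95],[0,0,0,0,0,-0.2,0.95],[0,0,0,0,0,-0.3,0.95],[0,0,0,0,0,-0.4,0.95],[0,0,0,0,0,-0.5,0.95]]' 60|grep rot; python3 st.py
```

```text
tcp_rot: [-3.141, -0.001, 0.741]
tq [ 0.51  0.31 -0.16] yaw 0.7405 [ 590.6 -101.5  132.1] [-2.2  3.6  9. ] 0.09860133964047563
tcp_rot: [-3.139, -0.002, 1.24]
tq [ 0.98  1.13 -0.16] yaw 1.2405 [ 589.4 -100.7  132. ] [-6.5  6.5 15.2] 0.1045596755426128
tcp_rot: [-3.138, -0.003, 1.74]
tq [ 0.95  2.07 -0.14] yaw 1.7405 [ 588.  -100.6  132. ] [-12.8   6.1  19.4] 0.10075119201196046
```

```bash

python3 -m crank '[[0,-0.0006,-0.0005,0,0,-0.06,0.95],[0.0005,-0.0012,-0.001,0,0,-0.115,0.95],[0.0005,-0.0012,-0.001,0,0,-0.115,0.95],[0.0005,-0.0012,-0.001,0,0,-0.115,0.95]]' 60
python3 st.py
python3 - <<'E'
from h import *
a=cams.grab_frame("top")["image"][130:250,150:330,::-1]
w=cams.grab_frame("wrist")["image"][:,:,::-1]
cv2.imwrite("pics/end.png",np.hstack([cv2.resize(a,(400,300)),cv2.resize(w,(400,300))]))
E
```

```text
clock: 12.7
eef_pos: [587.6, -100.7, 132.1]
tcp_rot: [-3.139, -0.003, 1.852]
contact_force: [-6.4, 4.8, 6.7]
opening: 0.105
grasp_force: 60.3
tq [0.74 0.82 0.11] yaw 1.8516 [ 587.6 -100.7  132.1] [-6.4  4.8  6.7] 0.10499030060802304
```

View pics/end.png

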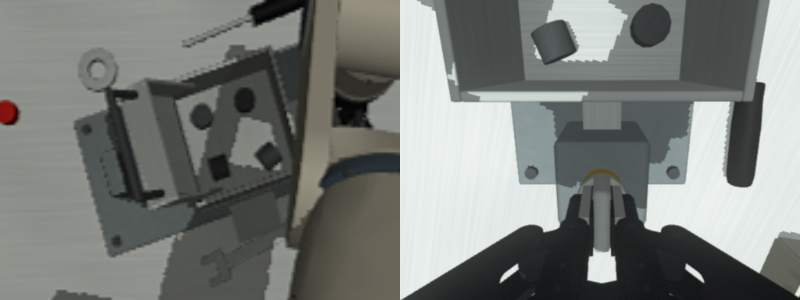

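The last picture shows the wing at (602,215) gripped squarely between the pads and lying along the feeder's y, which is the quarter turn. All four tappets are in the hopper, and the bystanders in view have not moved.

```bash
python3 -c "
from rig import sign_off
print(sign_off())"
```

```text
the job is handed in; nothing more can be done
None
```

The job is handed in: all four tappets are in the hopper, and the thumbscrew was seated, backed off a quarter turn (within about 0.01 rad by the tool's yaw) and is still gripped; the tray is left raised, the bystanders were not touched, and it took about 13 s.

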